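# Show a framed print to the copy camera

### The job

Take the small print in the yellow frame up out of the black archive box and hold it in the air in front of the copy camera: right way up, picture side towards the lens, centred on the lens axis and square to it (leaning back to match the camera's downward look), with the print's middle 20 cm from the lens. Finish while still holding it there, steady; do not put it down or let go. Leave the other two prints in their slots and do not touch the camera or disturb the other things on the table.

Things in the scene. Friction and masses are not known exactly. Their poses are not given: they have to be found in the camera images.
- archive: Black open archive box, fixed to the table, outside 112 (x) x 224 (y) x 80 mm high, walls 4 mm, inner floor 5 mm above its underside. Origin at the centre of its underside, z up. Three slots, 70 mm apart along its y axis (at y = -70, 0 and 70 mm), each hold one framed print upright between ribs (13 mm gap, 75 mm high) on the two side walls; which print is in which slot varies. The prints stand out 55 mm above the rim; their picture sides all face the box's -y.
- yellow_frame_center (a point): The print to take: a rigid flat frame with bright yellow rim and edges, 100 mm wide (x) x 10 mm thick (y) x 130 mm high (z), about 0.16 kg. The point is its centre, half-way up, 65 mm below the top edge. Axes: x along the width, y through the thickness (the picture side, black with white strokes, faces -y; the back, plain brown card, faces +y), z up towards its top edge.
- yellow_frame: The same yellow frame as a whole, origin at the centre of its bottom edge, same axes.
- yellow_frame_view (a point): The point 200 mm straight out from the picture side of the yellow frame at its middle (205 mm from the frame's centre along its -y): the lens should be about here at the end.
- lens (a point): Centre of the front glass of the copy camera's lens (black camera with a round 64 mm lens). Axes: y is the way the lens looks, 20 degrees below level, away from the stand and over the table; x is level, across the picture; z is the picture's up direction, leaning 20 degrees from vertical. When the print is rightly shown its axes are parallel to these, its centre at 200 mm along y. Height and heading of the camera vary.
- stand: The camera's fixed stand: base plate 140 x 170 x 14 mm and a 28 mm round column up to 390 mm, carrying the camera (130 mm wide, 85 mm high, 100 mm long with lens). Origin at the centre of the underside of the base; the camera looks to its +y, the lens front 85 mm ahead of the origin, 0.23 to 0.28 m above the table.
- camera_head (a joint): How far up its column the camera is clamped, m: 0 is lens 0.23 m above the table, 0.05 is 0.28 m. Stiff; leave it.
- white_frame_center (a point): A framed print like the yellow one (100 x 10 x 130 mm) but with a white rim; it stands in another slot of the archive box and stays there. The point is the centre of the frame.
- blue_frame_center (a point): A framed print like the yellow one (100 x 10 x 130 mm) but with a blue rim; it stands in another slot of the archive box and stays there. The point is the centre of the frame.
- mug: Yellow mug, 80 mm across, 95 mm high, origin at the centre of its underside. Bystander.
- jar: Glass jar with white lid, 90 mm across, 170 mm high, origin at the centre of its underside. Bystander.
- pencil_case: Black and orange pencil case lying on the table, 70 x 200 x 48 mm, origin at the centre of its underside. Bystander.
- tape: Cardboard-brown tape roll lying flat, 90 mm across, 24 mm high, origin at the centre of its underside. Bystander.
There are look-alikes about, which are no part of the job. Leave any pink look-alike of the yellow_frame alone.

How it is judged (in metres and radians):
On the way:
1. the yellow frame is lifted clear of the archive box, held by the fingers (z of yellow_frame_center in the frame of archive above 0.15 m and contact force between yellow_frame and the fingers above 1 N and contact force between yellow_frame and archive below 0.2 N), for 0.2 s.
At the end, for the whole second after the job is handed in: Yellow frame held still in the fingers, clear of box and camera, its centre 170-230 mm ahead of the lens and within 25 mm of its axis each way, right way up, picture to the lens, within 0.17 rad of square; other prints within 20 mm and other things within 30 mm of their starts (y of yellow_frame_center in the frame of lens between 0.17 and 0.23 m and x of yellow_frame_center in the frame of lens between -0.025 and 0.025 m and z of yellow_frame_center in the frame of lens between -0.025 and 0.025 m and angle between the y axis of yellow_frame_center and the y axis of lens, either way round below 0.17 rad and angle between the x axis of yellow_frame_center and the x axis of lens, either way round below 0.17 rad and angle between yellow_frame_center's own z axis and vertical below 0.8 rad and distance between yellow_frame_view and lens below 0.12 m and contact force between yellow_frame and the fingers above 1 N and contact force between yellow_frame and archive below 0.2 N and contact force between yellow_frame and stand below 0.2 N and linear speed of yellow_frame below 0.03 m/s and angular speed of yellow_frame below 0.2 rad/s and distance of each of white_frame_center, blue_frame_center from where it was at the start of the episode below 0.02 m and distance of each of mug, jar, pencil_case, tape from where it was at the start of the episode below 0.03 m); the arm keeps its last pose, push and grip.
It fails at once if another print is pulled or knocked from its place (20 mm) (distance of any of white_frame_center, blue_frame_center from where it was at the start of the episode above 0.02 m).
It fails at once if the camera or its stand is touched (over 2 N) by the arm or the print, or its clamp is shifted (contact force between any of the arm, the fingers, yellow_frame and stand above 2 N or distance of lens from where it was at the start of the episode above 0.01 m).
It fails at once if a bystander is moved over 30 mm (distance of any of mug, jar, pencil_case, tape from where it was at the start of the episode above 0.03 m).
It also fails if it takes over 35 s, if anything falls off the work surface, if the arm or the gripper's body presses on something with over 40 N, if the wrist force passes 120 N, or if a joint passes its speed limit or range.

### The arm

A 6-joint arm with a two-finger parallel gripper is mounted at the origin on the work surface. World frame = base frame: x ahead of the robot, y to its left, z up, the work surface at z = 0. Lengths are in mm, angles in degrees, forces in N, time in s.
With the tool pointing down it reaches from about 350 to 850 mm from the base axis. Payload 8.1 kg.
Tool frame: the origin (TCP) lies midway between the tips of the shut fingers; the grasp point (between the pads) lies 19 mm behind it (manip.hold_point_z is the z of the grasp point in the tool frame, in mm); z points along the fingers, y is the line along which they close (so a half turn about z gives the same grasp; the last joint's range is limited). The gripper opens to 85 mm and grips with 20 to 120 N. Pads are 22 mm wide; open, the fingers measure 114 mm over their backs; the gripper's body (76 mm by 85 mm) begins 54 mm behind the grasp point. The pads swing forward as they close: fully open they stand 13 mm farther back than shut.
Start: joints at [-4.893, 7.471, 85.268, -0, 87.261, -4.893], TCP at [600.004, 0.022, 231.292] pointing down, gripper open.
Joint ranges: [-169.43, 169.43], [-51.17, 129.36], [1.28, 143.12], [-76.62, 256.62], [0, 156.53], [-152.29, 152.29]. Speed limits (degrees/s): [136.94, 136.94, 159.86, 180, 180, 180].

### API

Orientations are given as a 3x3 rotation matrix whose columns are the frame's x, y, z axes.
In Python, from bench import manip gives the robot as it stands. The module is installed in compiled form; this text tells all that it offers.
- The arm moves only by the tool servo_tool, never from a script. Its argument "plan" is a list of rows, each an object with "linear": the shift along the tool's x, y, z in cm, a list of three; "spin": the turn about the tool's z in rad; "grip": the finger opening in cm, from 0 to 8.54. In form: [{"linear": [tx, ty, tz], "spin": spin, "grip": grip}, ...]. A call has 1 to 20 rows; each row shifts and turns the commanded pose from where the row before left it, along the tool's axes as they then stand; what a row does not reach is not made up. A row lasts 1/12 s, in which the tool goes at most 41.7 mm and 7.16 degrees, less where a joint would pass 70% of its speed; a pose out of reach is approached as far as the arm can. A call with a gripper value outside its range is refused whole. The fingers move at their own pace and stop on an object; "newtons" is the grip in N (left out, the last holds). Time passes only in rows, so rows that do not move let the fingers close. It gives the time, the measured TCP pose, the force, the opening and the grip force at its end, in the units of the state.
- manip.get_state(): the state, without advancing time (a new reading comes with each control period).
- manip.read_camera(name): name is "scene" or "side" or "wrist"; returns a dict with "image" (420x560x3 uint8, red, green, blue), "fovy" (degrees; the focal length in pixels is half the picture's height over the tangent of half this angle, whatever the lens; pixels are square), "cx", "cy" (the principal point, pixels), "eye" and "rotation" of the camera in the world; the wrist camera has in their place "T_tool_cam" (4x4, takes a point from camera to tool coordinates, whose origin is the TCP and whose axes are the flange's). Camera axes: x right, y down, z forward; pixel columns grow to the right and rows downward; lengths in mm; the calibration is good to about 2 mm. The wrist camera is an equidistant fisheye: a pixel r from the principal point sees the ray r / f radians off the axis. A picture is of the moment at which its call begins: read the wrist's pose just before it. There is no depth.
- manip.finish_job(): hands the job in; it is judged then, once.
The state is a dict: "clock": time; "joints": joint angles; "dq": joint speeds; "joint_torque": joint torques, N m; "tool_pos": TCP position; "tcp_rot": TCP orientation; "force": force on the tool from outside, world axes, zero at the start; "torque": the same for the moment, N m; "grip_width": finger opening in mm; "grip_force": force on a finger pad.
Only numpy, scipy, OpenCV 4.12 (cv2) and the standard library are available. Lean on these libraries where they do the work, as an engineer would, in place of code of your own. Each camera call takes 0.05 s, during which the arm holds its last target. There are 200 camera calls.

## Working session

There is one attempt and no reset: what is moved stays moved. The work goes in short steps, Python scripts to look and compute and a tool call to move; the robot and the scene stay as the last step left them, time stands still between calls to the robot, and variables do not carry over. Pictures are saved under pics/ and viewed, at most 10 in all, crops included, and the job is handed in when it is done.

Besides the shell and the picture viewer there is one more tool, called as name(argument=value, ...) on one line, values as JSON. servo_tool: Moves the arm, as the interface text tells. Its arguments: {"type":"object","properties":{"plan":{"type":"array"},"newtons":{"type":"number"}},"required":["plan"]}

```bash
mkdir -p pics
python3 - <<'E'
from bench import manip
import cv2,numpy as np,pickle
s=manip.get_state();print(s['tool_pos'],s['tcp_rot'],s['grip_width'],manip.hold_point_z)
d={}
for n in("scene","side","wrist"):
    c=manip.read_camera(n);d[n]=c
    cv2.imwrite(f"pics/{n}0.png",c["image"][:,:,::-1])
    print(n,{k:v for k,v in c.items() if k!="image"})
pickle.dump((s,d),open("c0.pkl","wb"))
E
```

```text
[5.99455587e+02 5.38892789e-02 2.30253835e+02] [[ 2.05495565e-05  9.99998334e-01 -1.82523781e-03]
 [ 9.99999985e-01 -2.02348223e-05  1.72452919e-04]
 [ 1.72415698e-04 -1.82524132e-03 -9.99998319e-01]] 85.44329155475289 -18.700000000000003
scene {'fovy': 51.991214014390124, 'cx': 274.3426850115558, 'cy': 209.8308957354986, 'eye': array([1181.63660822, -445.27443034, 1324.78941208]), 'rotation': array([[ 0.59094105,  0.68341715, -0.428637  ],
       [ 0.80658968, -0.49118912,  0.3288561 ],
       [ 0.01420407, -0.54006875, -0.84150103]])}
side {'fovy': 44.409178153800354, 'cx': 276.6596452877021, 'cy': 200.5287787455183, 'eye': array([ 166.63690619, 1058.23076666, 1114.20654174]), 'rotation': array([[-0.92953243, -0.23525044,  0.2839484 ],
       [-0.36864728,  0.61017932, -0.70127054],
       [-0.00828524, -0.75653052, -0.65390591]])}
wrist {'fovy': 65.70646984690485, 'cx': 279.1173121565128, 'cy': 212.5820241192085, 'T_tool_cam': array([[-5.14180471e-05, -9.53713659e-01, -3.00716234e-01,
         7.81712100e+01],
       [ 9.99999994e-01, -2.01134761e-05, -1.07195909e-04,
        -3.71036919e-01],
       [ 9.61857535e-05, -3.00716238e-01,  9.53713655e-01,
        -1.43067209e+02],
       [ 0.00000000e+00,  0.00000000e+00,  0.00000000e+00,
         1.00000000e+00]])}
```

View pics/scene0.png

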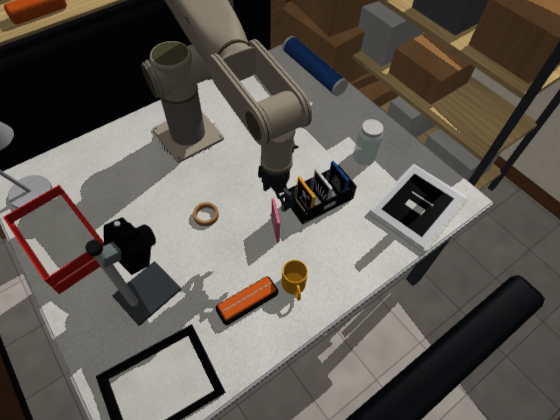

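View pics/side0.png

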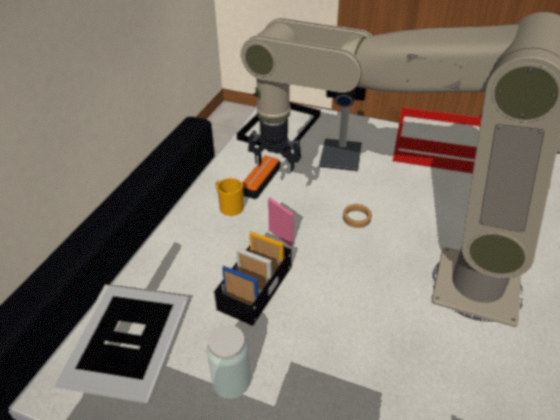

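View pics/wrist0.png

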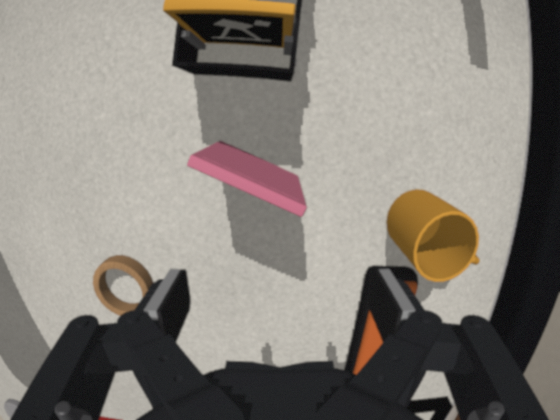

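The scene view shows the box at about (320,195) with yellow nearest the robot/camera side, the copy camera at (130,245) and the mug at (295,275). The side view shows the box at (255,275) and the stand at (342,155), with the lens facing the box. In the wrist view the yellow frame's picture faces the camera at (235,20). A pink look-alike stands in front of it. I'll enlarge to pick points.

Run:
```python
import cv2,pickle,numpy as np
s,d=pickle.load(open("c0.pkl","rb"))
def t(n,x,y,w,h):
    im=cv2.resize(d[n]["image"][y:y+h,x:x+w,::-1],(400,300),interpolation=cv2.INTER_CUBIC)
    return cv2.convertScaleAbs(im,alpha=1.5,beta=15)
# scale 4: 100x75
a=np.vstack([np.hstack([t("scene",270,145,100,75),t("scene",80,210,120,90)]),np.hstack([t("side",205,225,100,75),t("side",305,75,120,90)])])
cv2.imwrite("pics/t1.png",a)
```

```text
(no output)
```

View pics/t1.png

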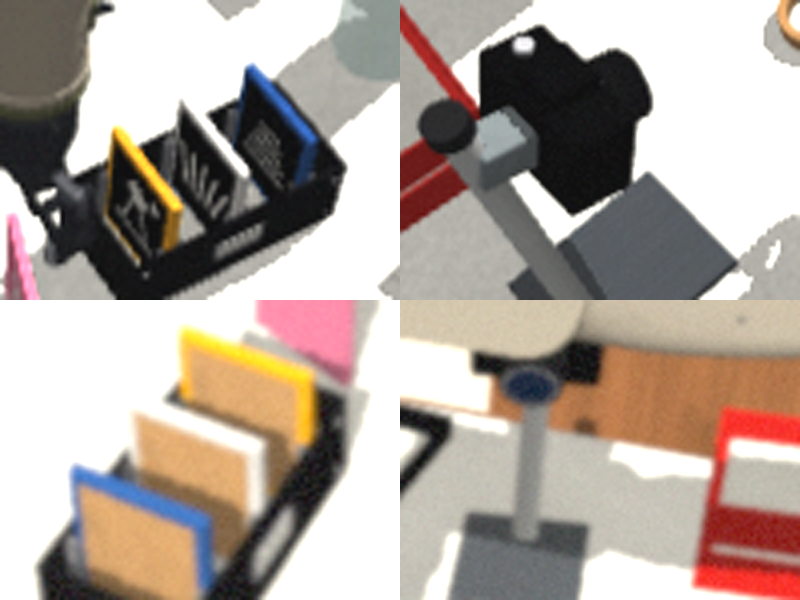

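```bash
cat > h.py <<'E'
import numpy as np
def ray(c,u,v):
    f=c["image"].shape[0]/2/np.tan(np.radians(c["fovy"])/2)
    d=c["rotation"]@np.array([(u-c["cx"])/f,(v-c["cy"])/f,1.]);return c["eye"],d/np.linalg.norm(d)
def atz(c,u,v,z):
    e,d=ray(c,u,v);return e+d*(z-e[2])/d[2]
def tri(rs):
    A=sum(np.eye(3)-np.outer(d,d) for e,d in rs);b=sum((np.eye(3)-np.outer(d,d))@e for e,d in rs)
    p=np.linalg.solve(A,b);return p,[np.linalg.norm(np.cross(p-e,d)) for e,d in rs]
E
python3 - <<'E'
import pickle,numpy as np
from h import *
np.set_printoptions(precision=1,suppress=True)
s,d=pickle.load(open("c0.pkl","rb"));S,D=d["scene"],d["side"]
for n,c,P in(("ysc",S,[(298.2,177.5),(315,197)]),("bsc",S,[(332,162),(348.8,181.2)]),("ysd",D,[(250.5,233),(284,243.5)]),("bsd",D,[(223.7,267.5),(257.5,279)])):
    print(n,*[atz(c,*p,135) for p in P])
for n,c,P in(("basesc",S,[(181.1,289.5),(154.4,261.9),(113,296)]),("basesd",D,[(325.1,139.5),(361.4,141.9),(322,165),(360,168)])):
    print(n,*[atz(c,*p,14) for p in P])
print("lens",tri([ray(S,149.6,236.4),ray(D,344,99.9)]))
print("coltop",atz(S,(448-400)/3.333+80,122/3.333+210,390))
print("mug",atz(S,295,265,95),"tape",atz(S,206,213,24),"pink top",atz(S,276,200,130),"case",atz(S,247,298,48),"jar",atz(S,372,128,170))
E
```

```text
ysc [516.7 165.  135. ] [613.9 160.6 135. ]
bsc [532.4 304.7 135. ] [630.7 296.9 135. ]
ysd [608.4 158.9 135. ] [509.4 163.2 135. ]
bsd [621.4 297.5 135. ] [526.6 301.2 135. ]
basesc [ 584.7 -357.4   14. ] [ 446.8 -380.8   14. ] [ 477.  -543.6   14. ]
basesd [ 603.5 -516.    14. ] [ 471.4 -549.4   14. ] [ 565.3 -358.9   14. ] [ 435.2 -390.    14. ]
lens (array([ 512.8, -369.8,  277.8]), [np.float64(4.346484782073569), np.float64(4.3464847820735)])
coltop [ 536.  -497.7  390. ]
mug [759.  -33.6  95. ] tape [ 387.7 -142.6   24. ] pink top [544.8  49.3 130. ] case [ 744.5 -208.    48. ] jar [515.3 504.6 170. ]
```

Box yaw is about -4°, and the yellow frame's top is near (562,162,135). The lens is near (513,-370,278), heading about +12°. I'll move above the frame first and turn the fingers across its thickness.

servo_tool(plan=[{"linear":[2.7,-0.62,0],"spin":0,"grip":4.5},{"linear":[2.7,-0.62,0],"spin":0,"grip":4.5},{"linear":[2.7,-0.62,0],"spin":0,"grip":4.5},{"linear":[2.7,-0.62,0],"spin":0,"grip":4.5},{"linear":[2.7,-0.62,0],"spin":0,"grip":4.5},{"linear":[2.7,-0.62,0],"spin":0,"grip":4.5},{"linear":[0,0,0],"spin":0.124,"grip":4.5},{"linear":[0,0,0],"spin":0.124,"grip":4.5},{"linear":[0,0,0],"spin":0.124,"grip":4.5},{"linear":[0,0,0],"spin":0.124,"grip":4.5},{"linear":[0,0,0],"spin":0.124,"grip":4.5},{"linear":[0,0,0],"spin":0.124,"grip":4.5},{"linear":[0,0,0],"spin":0.124,"grip":4.5},{"linear":[0,0,0],"spin":0.124,"grip":4.5},{"linear":[0,0,0],"spin":0.124,"grip":4.5},{"linear":[0,0,0],"spin":0.124,"grip":4.5},{"linear":[0,0,0],"spin":0.124,"grip":4.5},{"linear":[0,0,0],"spin":0.124,"grip":4.5},{"linear":[0,0,0],"spin":0.124,"grip":4.5},{"linear":[0,0,0],"spin":0,"grip":4.5}])

```text
clock: 1.82
tool_pos: [562.6, 162.0, 230.9]
tcp_rot: [[0.999, -0.047, -0.001], [-0.047, -0.999, -0.0], [-0.001, 0.0, -1.0]]
force: [-0.2, -0.0, -0.3]
grip_width: 44.6
grip_force: 0.0
```

Run:
```python
from bench import manip
import cv2,pickle,numpy as np
from h import *
np.set_printoptions(precision=2,suppress=True)
s=manip.get_state();c=manip.read_camera("wrist");pickle.dump((s,c),open("c1.pkl","wb"))
cv2.imwrite("pics/w1.png",c["image"][:,:,::-1]);print(s["clock"],s["joints"],s["tool_pos"],s["tcp_rot"],s["grip_width"])
s0,d=pickle.load(open("c0.pkl","rb"));S=d["scene"]
for n,u,v,z in(("lamp",30,190,0),("tray",5,220,0),("tray",55,190,50),("tray",100,245,50),("tray",50,290,0)):print(n,atz(S,u,v,z))
```

```text
1.8167 [ 11.04   5.28  87.67   0.    87.1  103.75] [562.58 161.98 230.87] [[ 1.   -0.05 -0.  ]
 [-0.05 -1.   -0.  ]
 [-0.    0.   -1.  ]] 44.59104200666836
lamp [ -96.1  -615.83    0.  ]
tray [ -18.76 -732.62    0.  ]
tray [   3.98 -537.1    50.  ]
tray [ 306.29 -499.33   50.  ]
tray [ 331.51 -700.3     0.  ]
```

View pics/w1.png

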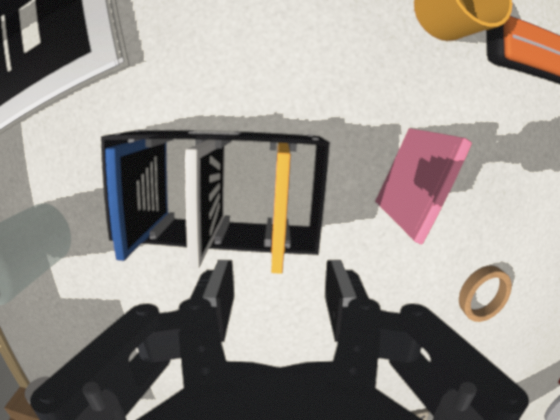

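The yellow top edge runs from (283,143) to (277,272). The pads are at rows 265-330, columns about 233 and 328.

```bash
cat >> h.py <<'E'
def wray(s,c,u,v):
    f=c["image"].shape[0]/2/np.tan(np.radians(c["fovy"])/2)
    p=np.array([u-c["cx"],v-c["cy"]]);r=np.hypot(*p);t=r/f
    d=np.r_[np.sin(t)*p/max(r,1e-9),np.cos(t)];T=c["T_tool_cam"]
    return s["tool_pos"]+s["tcp_rot"]@T[:3,3], s["tcp_rot"]@T[:3,:3]@d
E
python3 - <<'E'
import pickle,cv2
from h import *
np.set_printoptions(precision=1,suppress=True)
s,c=pickle.load(open("c1.pkl","rb"))
P=[]
for u,v in((283.5,143),(277,272),(277,142.5),(289,142.5),(272,272),(283,272)):
    e,d=wray(s,c,u,v);p=e+d*(135-e[2])/d[2];P.append(p);print(p)
m=(P[0]+P[1])/2;print("mid",m,"yaw",np.degrees(np.arctan2(*(P[0]-P[1])[[1,0]])))
print("tool shift cm",s["tcp_rot"].T@(np.r_[m[:2],91]-s["tool_pos"])/10)
E
```

```text
[616.9 157.4 135. ]
[512.2 167.4 135. ]
[617.5 162.2 135. ]
[617.1 153.4 135. ]
[512.4 171.5 135. ]
[512.  162.4 135. ]
mid [564.6 162.4 135. ] yaw -5.418143886301298
tool shift cm [ 0.2 -0.1 14. ]
```

servo_tool(plan=[{"linear":[0.2,0,0],"spin":0.045,"grip":4.5},{"linear":[0,0,2.5],"spin":0,"grip":4.5},{"linear":[0,0,2.5],"spin":0,"grip":4.5},{"linear":[0,0,2.5],"spin":0,"grip":4.5},{"linear":[0,0,2.5],"spin":0,"grip":4.5},{"linear":[0,0,2],"spin":0,"grip":4.5},{"linear":[0,0,1.8],"spin":0,"grip":4.5},{"linear":[0,0,0],"spin":0,"grip":2.5},{"linear":[0,0,0],"spin":0,"grip":1.4},{"linear":[0,0,0],"spin":0,"grip":0.5},{"linear":[0,0,0],"spin":0,"grip":0.3},{"linear":[0,0,0],"spin":0,"grip":0.3},{"linear":[0,0,0],"spin":0,"grip":0.3}], newtons=60)

```text
clock: 2.95
tool_pos: [565.6, 162.0, 94.5]
tcp_rot: [[0.996, -0.086, 0.002], [-0.086, -0.996, 0.0], [0.002, -0.0, -1.0]]
force: [0.4, -0.9, -0.5]
grip_width: 9.1
grip_force: 60.6
```

servo_tool(plan=[{"linear":[0,0,-1],"spin":0,"grip":0.3},{"linear":[0,0,-1.5],"spin":0,"grip":0.3},{"linear":[0,0,-2],"spin":0,"grip":0.3},{"linear":[0,0,-2.5],"spin":0,"grip":0.3},{"linear":[0,0,-2.5],"spin":0,"grip":0.3},{"linear":[0,0,-3],"spin":0,"grip":0.3},{"linear":[0,0,-3],"spin":0,"grip":0.3},{"linear":[0,0,-3],"spin":0,"grip":0.3},{"linear":[0,0,-3],"spin":0,"grip":0.3},{"linear":[0,0,-3],"spin":0,"grip":0.3},{"linear":[0,0,0],"spin":0,"grip":0.3}])

```text
clock: 3.87
tool_pos: [566.8, 162.5, 347.8]
tcp_rot: [[0.996, -0.086, 0.012], [-0.086, -0.996, 0.003], [0.012, -0.004, -1.0]]
force: [0.9, 0.3, -1.1]
grip_width: 8.7
grip_force: 60.7
```

Run:
```python
from bench import manip
import cv2,pickle,numpy as np
from h import *
np.set_printoptions(precision=2,suppress=True)
s=manip.get_state();c=manip.read_camera("scene");e=manip.read_camera("side");pickle.dump((s,c,e),open("c2.pkl","wb"))
print(s["clock"],s["joints"],s["tool_pos"],s["grip_width"],s["grip_force"])
im=np.hstack([c["image"][:,:400],e["image"][:,200:600]])
cv2.imwrite("pics/s2.png",im[:,:800,::-1])
```

```text
3.8667 [ 11.01   4.15  76.79   0.01  98.35 105.92] [566.82 162.5  347.77] 8.690979006193029 60.72906017303467
```

View pics/s2.png

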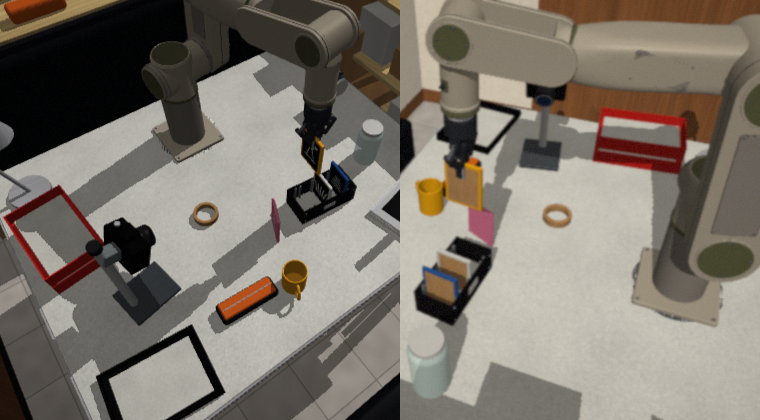

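The frame is held and lifted clear, seen at (312,150) in the scene half and (465,185) in the side half. This tool can't be tilted directly. I'll try to get the lean at the edge of the arm's reach, at the azimuth opposite the lens heading.

servo_tool(plan=[{"linear":[-2.1,3.2,0],"spin":0,"grip":0.3},{"linear":[-2.1,3.2,0],"spin":0,"grip":0.3},{"linear":[-2.1,3.2,0],"spin":0,"grip":0.3},{"linear":[-2.1,3.2,0],"spin":0,"grip":0.3},{"linear":[-2.1,3.2,0],"spin":0,"grip":0.3},{"linear":[-2.1,3.2,0],"spin":0,"grip":0.3},{"linear":[-2.1,3.2,0],"spin":0,"grip":0.3},{"linear":[-1.7,3.6,0],"spin":0,"grip":0.3},{"linear":[-1.7,3.6,0],"spin":0,"grip":0.3},{"linear":[-1.7,3.6,0],"spin":0,"grip":0.3},{"linear":[-1.7,3.6,0],"spin":0,"grip":0.3},{"linear":[-1.7,3.6,0],"spin":0,"grip":0.3},{"linear":[-1.7,3.6,0],"spin":0,"grip":0.3},{"linear":[-1.7,3.6,0],"spin":0,"grip":0.3},{"linear":[-1.7,3.6,0],"spin":0,"grip":0.3},{"linear":[-1.7,3.6,0],"spin":0,"grip":0.3},{"linear":[-1.7,3.6,0],"spin":0,"grip":0.3},{"linear":[-1.7,3.6,0],"spin":0,"grip":0.3},{"linear":[-1.7,3.6,0],"spin":0,"grip":0.3},{"linear":[-1.7,3.6,0],"spin":0,"grip":0.3}])

```text
clock: 5.63
tool_pos: [137.0, -496.6, 336.5]
tcp_rot: [[0.996, -0.086, -0.0], [-0.086, -0.996, 0.003], [-0.0, -0.003, -1.0]]
force: [0.6, -0.4, -0.4]
grip_width: 9.5
grip_force: 60.5
```

Run:
```python
from bench import manip
import numpy as np
np.set_printoptions(precision=3,suppress=True)
s=manip.get_state();print(s["clock"],s["joints"],s["tool_pos"],s["tcp_rot"])
```

```text
5.6333 [-80.292  -6.698  88.639   0.014  98.21   14.664] [ 136.982 -496.568  336.477] [[ 0.996 -0.086 -0.   ]
 [-0.086 -0.996  0.003]
 [-0.    -0.003 -1.   ]]
```

servo_tool(plan=[{"linear":[1.4,3.7,-0.5],"spin":0,"grip":0.3},{"linear":[1.4,3.7,-0.5],"spin":0,"grip":0.3},{"linear":[1.4,3.7,-0.5],"spin":0,"grip":0.3},{"linear":[1.4,3.7,-0.5],"spin":0,"grip":0.3},{"linear":[1.4,3.7,-0.5],"spin":0,"grip":0.3},{"linear":[1.4,3.7,-0.5],"spin":0,"grip":0.3},{"linear":[1.4,3.7,-0.5],"spin":0,"grip":0.3},{"linear":[1.4,3.7,-0.5],"spin":0,"grip":0.3},{"linear":[1.4,3.7,-0.5],"spin":0,"grip":0.3},{"linear":[1.4,3.7,0],"spin":0,"grip":0.3}])

```text
clock: 6.47
tool_pos: [224.0, -799.6, 371.8]
tcp_rot: [[0.996, -0.086, 0.005], [-0.086, -0.996, -0.016], [0.006, 0.016, -1.0]]
force: [-0.3, -0.8, 0.2]
grip_width: 9.3
grip_force: 60.5
```

Run:
```python
from bench import manip
import numpy as np
np.set_printoptions(precision=3,suppress=True)
s=manip.get_state();print(s["clock"],s["joints"],s["tool_pos"],s["tcp_rot"])
```

```text
6.4667 [-77.917  57.333   3.134   0.077 118.56   17.046] [ 223.971 -799.606  371.774] [[ 0.996 -0.086  0.005]
 [-0.086 -0.996 -0.016]
 [ 0.006  0.016 -1.   ]]
```

servo_tool(plan=[{"linear":[1.4,3.7,0],"spin":0,"grip":0.3},{"linear":[1.4,3.7,0],"spin":0,"grip":0.3},{"linear":[1.4,3.7,0],"spin":0,"grip":0.3},{"linear":[1.4,3.7,0],"spin":0,"grip":0.3},{"linear":[1.4,3.7,0],"spin":0,"grip":0.3},{"linear":[1.4,3.7,0],"spin":0,"grip":0.3}])

```text
clock: 6.97
tool_pos: [247.2, -880.3, 316.9]
tcp_rot: [[0.995, -0.09, 0.046], [-0.081, -0.983, -0.162], [0.06, 0.157, -0.986]]
force: [-1.0, -0.2, -1.3]
grip_width: 8.9
grip_force: 60.5
```

Run:
```python
from bench import manip
import numpy as np
np.set_printoptions(precision=3,suppress=True)
s=manip.get_state();print(s["clock"],s["joints"],s["tool_pos"],s["tcp_rot"])
```

```text
6.9667 [-77.765  62.446   1.507   0.626 106.388  17.39 ] [ 247.185 -880.29   316.884] [[ 0.995 -0.09   0.046]
 [-0.081 -0.983 -0.162]
 [ 0.06   0.157 -0.986]]
```

Pressing at the reach limit tilts the tool in the right direction (0.17 rad so far). I'll continue.

servo_tool(plan=[{"linear":[1.4,3.7,-0.5],"spin":0,"grip":0.3},{"linear":[1.4,3.7,-0.5],"spin":0,"grip":0.3},{"linear":[1.4,3.7,-0.5],"spin":0,"grip":0.3},{"linear":[1.4,3.7,-0.5],"spin":0,"grip":0.3},{"linear":[1.4,3.7,-0.5],"spin":0,"grip":0.3}])

```text
clock: 7.38
tool_pos: [261.3, -929.1, 328.7]
tcp_rot: [[0.992, -0.098, 0.083], [-0.069, -0.953, -0.295], [0.108, 0.287, -0.952]]
force: [0.3, -0.5, -1.7]
grip_width: 9.6
grip_force: 60.5
```

Run:
```python
from bench import manip
import numpy as np
np.set_printoptions(precision=3,suppress=True)
s=manip.get_state();print(s["clock"],s["joints"],s["tool_pos"],s["tcp_rot"])
```

```text
7.3833 [-77.742  62.478   1.516   1.085  98.171  17.508] [ 261.257 -929.125  328.74 ] [[ 0.992 -0.098  0.083]
 [-0.069 -0.953 -0.295]
 [ 0.108  0.287 -0.952]]
```

servo_tool(plan=[{"linear":[1.4,3.7,-0.5],"spin":0,"grip":0.3},{"linear":[-0.7,-1.8,-0.7],"spin":0,"grip":0.3},{"linear":[-1.3,-3.5,-1.3],"spin":0,"grip":0.3},{"linear":[-1.3,-3.5,-1.3],"spin":0,"grip":0.3},{"linear":[-1.3,-3.5,-1.3],"spin":0,"grip":0.3},{"linear":[-1.3,-3.5,-1.3],"spin":0,"grip":0.3},{"linear":[-1.3,-3.5,-1.3],"spin":0,"grip":0.3},{"linear":[-1.3,-3.5,-1.3],"spin":0,"grip":0.3},{"linear":[-1.3,-3.5,-1.3],"spin":0,"grip":0.3},{"linear":[0,0,0],"spin":0,"grip":0.3}])

```text
clock: 8.22
tool_pos: [201.1, -711.3, 334.0]
tcp_rot: [[0.991, -0.099, 0.089], [-0.067, -0.948, -0.312], [0.115, 0.303, -0.946]]
force: [-0.3, 0.7, -4.3]
grip_width: 9.3
grip_force: 60.4
```

Run:
```python
from bench import manip
import numpy as np
np.set_printoptions(precision=3,suppress=True)
s=manip.get_state();print(s["clock"],s["joints"],s["tool_pos"],s["tcp_rot"])
```

```text
8.2167 [-78.966   9.658  74.29    1.613  77.193  15.849] [ 201.072 -711.301  333.982] [[ 0.991 -0.099  0.089]
 [-0.067 -0.948 -0.312]
 [ 0.115  0.303 -0.946]]
```

servo_tool(plan=[{"linear":[-1.1,-3.3,-1.2],"spin":0,"grip":0.3},{"linear":[-1.1,-3.3,-1.2],"spin":0,"grip":0.3},{"linear":[-1.1,-3.3,-1.2],"spin":0,"grip":0.3},{"linear":[-1.1,-3.3,-1.2],"spin":0,"grip":0.3},{"linear":[-1.1,-3.3,-1.2],"spin":0,"grip":0.3},{"linear":[-1.1,-3.3,-1.2],"spin":0,"grip":0.3},{"linear":[0,0,0],"spin":-0.1,"grip":0.3},{"linear":[0,0,0],"spin":-0.1,"grip":0.3},{"linear":[0,0,0],"spin":-0.1,"grip":0.3},{"linear":[0,0,0],"spin":0,"grip":0.3}])

```text
clock: 9.05
tool_pos: [150.8, -505.1, 337.1]
tcp_rot: [[0.975, 0.201, 0.091], [0.22, -0.921, -0.323], [0.019, 0.335, -0.942]]
force: [-0.1, 1.0, -1.8]
grip_width: 9.3
grip_force: 60.6
```

```bash
cat > go.py <<'E'
import sys,numpy as np
from bench import manip
np.set_printoptions(precision=3,suppress=True)
s=manip.get_state();R=s["tcp_rot"];p=s["tool_pos"];print(s["clock"],s["joints"],p);print(R)
for a in sys.argv[1:]:
    q=np.array(eval(a),float);d=R.T@(q-p)/10;n=int(np.ceil(np.linalg.norm(d)/3.8));print(a,"d",d,"n",n,"row",d/n);p=q
E
python3 go.py [370,-60,330] [440,-60,300] [472,-178,233]
```

```text
9.05 [-80.387 -24.757 105.572   2.089  79.7    -2.939] [ 150.756 -505.135  337.135]
[[ 0.975  0.201  0.091]
 [ 0.22  -0.921 -0.323]
 [ 0.019  0.335 -0.942]]
[370,-60,330] d [ 31.167 -36.802 -11.7  ] n 14 row [ 2.226 -2.629 -0.836]
[440,-60,300] d [6.771 0.404 3.464] n 3 row [2.257 0.135 1.155]
[472,-178,233] d [ 0.397  9.263 10.412] n 4 row [0.099 2.316 2.603]
```

```bash
python3 go.py [310,-260,335] [430,-100,310] | tail -2
```

```text
[310,-260,335] d [ 20.922 -19.432  -6.262] n 8 row [ 2.615 -2.429 -0.783]
[430,-100,310] d [ 15.178 -13.15   -1.717] n 6 row [ 2.53  -2.192 -0.286]
```

servo_tool(plan=[{"linear":[2.6,-2.4,-0.8],"spin":0,"grip":0.3},{"linear":[2.6,-2.4,-0.8],"spin":0,"grip":0.3},{"linear":[2.6,-2.4,-0.8],"spin":0,"grip":0.3},{"linear":[2.6,-2.4,-0.8],"spin":0,"grip":0.3},{"linear":[2.6,-2.4,-0.8],"spin":0,"grip":0.3},{"linear":[2.6,-2.4,-0.8],"spin":0,"grip":0.3},{"linear":[2.6,-2.4,-0.8],"spin":0,"grip":0.3},{"linear":[2.6,-2.4,-0.8],"spin":0,"grip":0.3},{"linear":[2.5,-2.2,-0.3],"spin":0,"grip":0.3},{"linear":[2.5,-2.2,-0.3],"spin":0,"grip":0.3},{"linear":[2.5,-2.2,-0.3],"spin":0,"grip":0.3},{"linear":[2.5,-2.2,-0.3],"spin":0,"grip":0.3},{"linear":[2.5,-2.2,-0.3],"spin":0,"grip":0.3},{"linear":[2.5,-2.2,-0.3],"spin":0,"grip":0.3},{"linear":[0,0,0],"spin":0,"grip":0.3}])

```text
clock: 10.3
tool_pos: [430.9, -99.2, 310.9]
tcp_rot: [[0.976, 0.199, 0.089], [0.217, -0.922, -0.322], [0.018, 0.333, -0.943]]
force: [0.5, -0.1, -1.7]
grip_width: 9.5
grip_force: 60.5
```

```bash
python3 go.py [472,-168,243]
python3 - <<'E'
from bench import manip
import cv2,pickle,numpy as np
s=manip.get_state();D={n:manip.read_camera(n) for n in("wrist","scene","side")}
pickle.dump((s,D),open("c3.pkl","wb"))
def t(n,x,y,w,h,m=400,k=300):
    return cv2.convertScaleAbs(cv2.resize(D[n]["image"][y:y+h,x:x+w,::-1],(m,k),interpolation=cv2.INTER_CUBIC),alpha=1.4,beta=10)
cv2.imwrite("pics/t3.png",np.vstack([np.hstack([t("scene",80,140,200,150),t("side",270,60,200,150)]),np.hstack([t("wrist",0,0,560,420),t("scene",80,200,120,90)])]))
E
```

```text
10.3 [ -4.775 -25.936 109.098 -18.243  89.834  71.776] [430.9   -99.214 310.876]
[[ 0.976  0.199  0.089]
 [ 0.217 -0.922 -0.322]
 [ 0.018  0.333 -0.943]]
[472,-168,243] d [2.39  4.894 8.978] n 3 row [0.797 1.631 2.993]
```

View pics/t3.png

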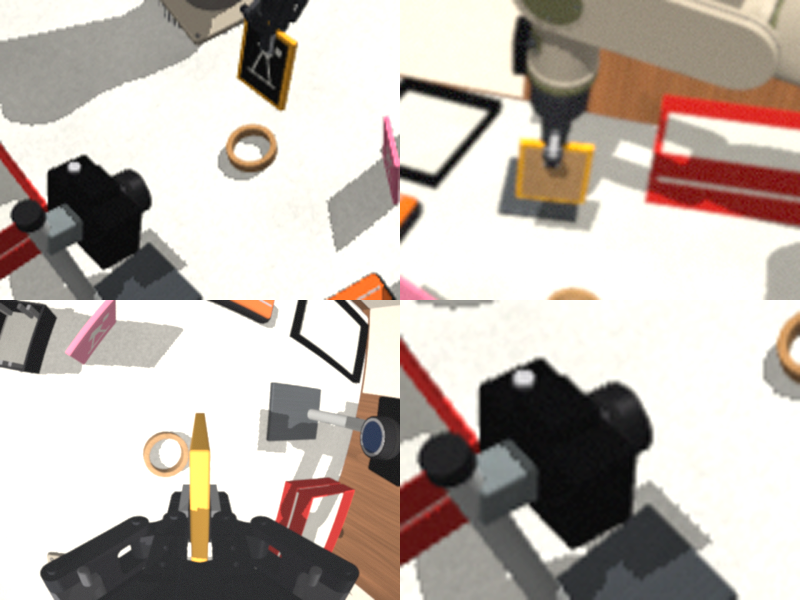

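The wrist view shows the lens at (524,192) full-res with its base plate nearby, and the frame is held upright with its picture towards the lens. I'll triangulate the lens and check the frame in the grip.

Run:
```python
import pickle
from h import *
np.set_printoptions(precision=1,suppress=True)
s,D=pickle.load(open("c3.pkl","rb"));s0,d0=pickle.load(open("c0.pkl","rb"))
w=wray(s,D["wrist"],523.6,191.8)
rs=[w,ray(d0["side"],344,99.9),ray(d0["scene"],150,236)]
print("lens3",tri(rs));print("w+side",tri(rs[:2]))
for u,v in((379,118),(449,122),(445,196)):
    e,d=wray(s,D["wrist"],u,v);print("base",e+d*(14-e[2])/d[2])
R=s["tcp_rot"];p=s["tool_pos"]
def pr(c,P):
    f=210/np.tan(np.radians(c["fovy"])/2);q=c["rotation"].T@(P-c["eye"]);return np.r_[c["cx"]+f*q[0]/q[2],c["cy"]+f*q[1]/q[2]]
C=lambda x,y,z:p+R@np.array([-1+x,-y,24.5-z])   # frame coords -> world
print("scene TR,BR,BL",[pr(D["scene"],C(x,-5,z)) for x,z in((50,65),(50,-65),(-50,-65))],"seen (228,160)(223.5,194)(200,180)")
print("side TL,TR,BR,BL",[pr(D["side"],C(x,5,z)) for x,z in((50,65),(-50,65),(-50,-65),(50,-65))],"seen (330.5,130)(366.5,130)(365,162.5)(328,160)")
```

```text
lens3 (array([ 510.8, -368.5,  279. ]), [np.float64(3.4571539490776937), np.float64(2.924873801406382), np.float64(6.170900154770995)])
w+side (array([ 507.7, -365.1,  282.9]), [np.float64(0.6698052910427083), np.float64(0.6698052910426695)])
base [ 568.4 -350.7   14. ]
base [ 609.3 -519.5   14. ]
base [ 467.3 -556.7   14. ]
scene TR,BR,BL [array([227.1, 162.7]), array([220.8, 196.4]), array([198.4, 179.4])] seen (228,160)(223.5,194)(200,180)
side TL,TR,BR,BL [array([327.7, 132.7]), array([365.2, 136.3]), array([360.4, 163.6]), array([325.7, 160.1])] seen (330.5,130)(366.5,130)(365,162.5)(328,160)
```

```bash
python3 go.py [461,-178,231]|tail -1
```

```text
[461,-178,231] d [ 1.377  4.739 10.411] n 4 row [0.344 1.185 2.603]
```

servo_tool(plan=[{"linear":[0.2,0.8,1.7],"spin":-0.01,"grip":0.3},{"linear":[0.3,0.8,1.8],"spin":-0.01,"grip":0.3},{"linear":[0.3,0.8,1.8],"spin":0,"grip":0.3},{"linear":[0.2,0.8,1.8],"spin":0,"grip":0.3},{"linear":[0.2,0.8,1.7],"spin":0,"grip":0.3},{"linear":[0.2,0.7,1.6],"spin":0,"grip":0.3},{"linear":[0,0,0],"spin":0,"grip":0.3},{"linear":[0,0,0],"spin":0,"grip":0.3},{"linear":[0,0,0],"spin":0,"grip":0.3}])

```text
clock: 11.2
tool_pos: [461.8, -178.2, 232.9]
tcp_rot: [[0.973, 0.213, 0.091], [0.232, -0.917, -0.325], [0.014, 0.337, -0.941]]
force: [0.1, 0.0, -0.7]
grip_width: 9.2
grip_force: 60.5
```

```bash
python3 go.py [461,-178,231]
python3 - <<'E'
from bench import manip
import cv2,pickle,numpy as np
s=manip.get_state();D={n:manip.read_camera(n) for n in("wrist","scene","side")}
pickle.dump((s,D),open("c4.pkl","wb"))
def t(n,x,y,w,h,m=400,k=300):
    return cv2.convertScaleAbs(cv2.resize(D[n]["image"][y:y+h,x:x+w,::-1],(m,k),interpolation=cv2.INTER_CUBIC),alpha=1.4,beta=10)
cv2.imwrite("pics/t4.png",np.vstack([np.hstack([t("scene",100,160,160,120),t("side",290,60,160,120)]),np.hstack([t("wrist",0,0,560,420),t("wrist",280,60,280,210)])]))
E
```

```text
11.2 [-14.714 -18.928 111.978 -17.373  77.25   64.445] [ 461.822 -178.186  232.902]
[[ 0.973  0.213  0.091]
 [ 0.232 -0.917 -0.325]
 [ 0.014  0.337 -0.941]]
[461,-178,231] d [-0.078 -0.099  0.165] n 1 row [-0.078 -0.099  0.165]
```

View pics/t4.png

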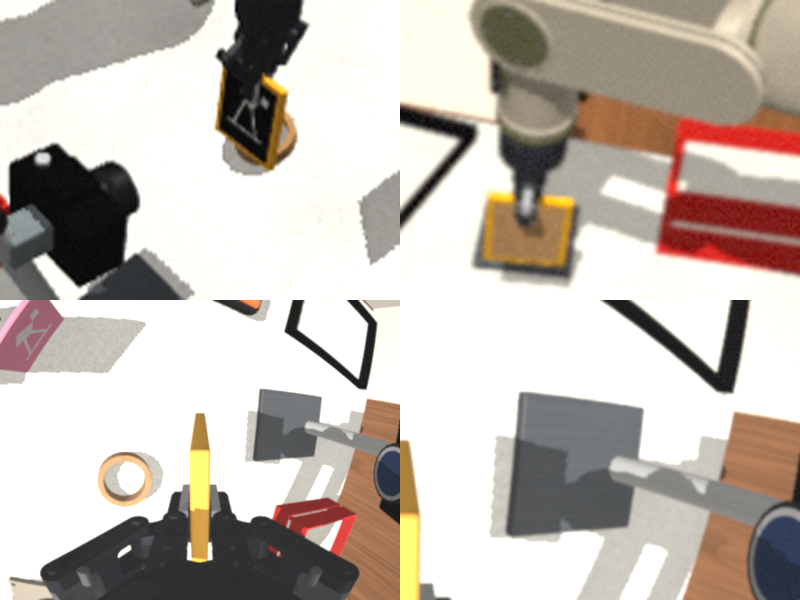

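Run:
```python
import pickle
from h import *
np.set_printoptions(precision=1,suppress=True)
s,D=pickle.load(open("c4.pkl","rb"));s3,D3=pickle.load(open("c3.pkl","rb"));s0,d0=pickle.load(open("c0.pkl","rb"))
Q=[]
for u,v in((364.7,125.1),(449.4,135.6),(439.6,217.5),(354.9,224.5)):
    e,d=wray(s,D["wrist"],u,v);Q.append(e+d*(14-e[2])/d[2]);print("base",Q[-1])
Q=np.array(Q);o=Q.mean(0)
yv=(Q[0]+Q[3]-Q[1]-Q[2])/2;print("centre",o,"head",np.degrees(np.arctan2(-yv[0],yv[1])),np.linalg.norm(yv))
w4=wray(s,D["wrist"],551,237);w3=wray(s3,D3["wrist"],523.6,191.8)
L,e=tri([w4,w3,ray(d0["side"],344,99.9),ray(d0["scene"],150,236)]);print(L,e)
R=s["tcp_rot"];C=s["tool_pos"]+R@[-1,0,22]
for h in(12,14):
    a,t=np.radians([h,20]);y=np.array([-np.sin(a)*np.cos(t),np.cos(a)*np.cos(t),-np.sin(t)]);x=np.array([np.cos(a),np.sin(a),0]);z=np.cross(x,y)
    for l in(L,np.r_[o[:2]+85*np.array([-np.sin(a),np.cos(a)]),L[2]]): print(h,l,"frame in lens",np.array([x,y,z])@(C-l), "ang",np.arccos(-R[:,1]@y),np.arccos(R[:,0]@x))
```

```text
base [ 572.6 -352.5   14. ]
base [ 603.4 -519.1   14. ]
base [ 470.5 -546.1   14. ]
base [ 440.  -375.8   14. ]
centre [ 521.6 -448.4   14. ] head 10.307546028718379 171.22378784266976
[ 511.  -368.6  278.6] [np.float64(1.0045799918684293), np.float64(3.765971869964773), np.float64(3.2484079690829746), np.float64(5.852331252473176)]
12 [ 511.  -368.6  278.6] frame in lens [ -9.  200.4   2.3] ang 0.01879385489455278 0.028277847912002715
12 [ 503.9 -365.2  278.6] frame in lens [ -2.8 195.9   0.6] ang 0.01879385489455278 0.028277847912002715
14 [ 511.  -368.6  278.6] frame in lens [ -2.4 200.6   2.3] ang 0.015527902003823469 0.017750885464639085
14 [ 501.  -365.9  278.6] frame in lens [  6.6 195.8   0.6] ang 0.015527902003823469 0.017750885464639085
```

```bash
python3 -c "
from bench import manip
print(manip.finish_job())"
```

```text
the job is handed in; nothing more can be done
None
```

I handed the job in with the yellow print held still in front of the lens. By my measurements its centre is about 200 mm out, within about 10 mm of the lens axis, and about 0.03 rad or less off square. I saw no sign of the arm or print touching the camera or anything else, but did not re-measure the other items; no verdict came back.

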